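# Thread the guide rod through the microscope accessory stand's two collars and hold it

### The arm

A 6-joint arm with a two-finger parallel gripper is mounted at the origin on the work surface. World frame = base frame: x ahead of the robot, y to its left, z up, the work surface at z = 0. Lengths are in m, angles in rad, forces in N, time in s.
With the tool pointing down it reaches from about 0.3 to 0.875 m from the base axis. Payload 6.4 kg.
Tool frame: the origin (TCP) lies between the finger pads; the fingertips stand ctrl.tip_extent ahead of it and the grasp point (between the pads) is the TCP (ctrl.tip_extent is the distance from the TCP to the fingertips, in m); z points along the fingers, y is the line along which they close (so a half turn about z gives the same grasp; the last joint's range is limited). The gripper opens to 85 mm and grips with 20 to 120 N. Pads are 22 mm wide; open, the fingers measure 114 mm over their backs; the gripper's body (76 mm by 85 mm) begins 54 mm behind the grasp point. The pads swing forward as they close: fully open they stand 13 mm farther back than shut.
Start: joints at [1.09, 0.181, 1.607, -0, 1.354, -0.206], TCP at [0.156, 0.553, 0.25] pointing down, gripper open.
Joint ranges: [-2.99, 2.99], [-0.89, 2.07], [0.3, 2.58], [-1.14, 4.28], [0, 2.63], [-3.12, 3.12]. Speed limits (rad/s): [2.57, 2.57, 3.01, 3.14, 3.14, 3.14].

### API

Orientations are given as a unit quaternion [w, x, y, z].
In Python, from bench import ctrl gives the robot as it stands.
- The arm moves only by the tool send_rows, never from a script. Its arguments are lists of equal length, an entry for each row: "dr": the turn, a rotation vector about the tool's x, y, z in units of 6 degrees (1.0 is 6 degrees), a list of three; "xyz": the shift along the tool's x, y, z in cm, a list of three; "jaw": the opening in per cent of the stroke, from 0 (shut) to 100 (fully open). In form: {"dr": [[wx, wy, wz], ...], "xyz": [[dx, dy, dz], ...], "jaw": [jaw, ...]}. A call has exactly 8 rows; each row is the pose to reach, as a shift and turn from the pose commanded when the call began, along the tool's axes at that moment; what a row does not reach only later rows make up. A row lasts 1/8 s, in which the tool goes at most 62.5 mm and 10.7 degrees, less where a joint would pass 70% of its speed; a pose out of reach is approached as far as the arm can. A call with a gripper value outside its range is refused whole. The fingers move at their own pace and stop on an object; the grip force is fixed at half the most. Time passes only in rows, so rows that repeat a pose let the fingers close, or fill a call up. It gives the time, the measured TCP pose, the force, the opening and the grip force at its end, in the units of the state.
- ctrl.get_obs(): the state, without advancing time (a new reading comes with each control period).
- ctrl.camera(name): name is "scene" or "top"; returns the picture (384x512x3 uint8, red, green, blue); there is no depth.
- ctrl.calibration(name): a dict with "camera_matrix" (3x3 intrinsics, pixels), "world_from_camera" (4x4, takes a point from camera to world coordinates). Camera axes: x right, y up, looking along -z (the intrinsics and any distortion apply to the point x, -y, -z); pixel columns grow to the right and rows downward; lengths in m; the calibration is good to about 2 mm. A picture is of the moment at which its call begins. calibration takes no time and is no camera call.
- ctrl.hand_in(): hands the job in; it is judged then, once.
The state is a dict: "time_s": time; "q": joint angles; "dq": joint speeds; "joint_efforts": joint torques, N m; "eef_pos": TCP position; "eef_rot": TCP orientation; "wrist_force": force on the tool from outside, world axes, zero at the start; "torque": the same for the moment, N m; "opening": opening from 0.0 (shut) to 1.0 (fully open); "grasp_force": force on a finger pad.
Only numpy, scipy, OpenCV 4.12 (cv2) and the standard library are available. Lean on these libraries where they do the work, as an engineer would, in place of code of your own. Each camera call takes 0.05 s, during which the arm holds its last target. There are 200 camera calls.

### The job

On the microscope accessory stand, slide the carriage by its yellow tab fully home against the red stop, so that its brass collar lines up above the fixed lower one. Then take the long guide rod with the blue knob out of the white rack, thread it from above down through the upper and then the lower collar, and finish while still holding it there in the gripper, hanging lightly in the collars with its tip about half way between the lower collar and the foot plate, touching neither the plate nor the upper collar with the knob. Do not disturb the other things on the bench.

Things in the scene. Friction and masses are not known exactly. Their poses are not given: they have to be found in the camera images.
- stand: Fixed stand. Origin: underside centre of its grey foot plate (x 140, y 260, z 10 mm; top at z 10). A rail along y at x +35, z 117 runs between posts (24 x 16 mm, up to z 130) at y -110 and +110; red stop ring on it from y 78. The fixed lower collar is centred at x -25, y +50 on a post at x +35, with 45 mm of free space between its underside (z 55) and the foot plate.
- carriage (a joint): Carriage on the stand's rail, in m: 0 = fully home at the red stop, upper collar exactly above the lower one; grows as the carriage slides towards the stand's -y, up to 0.10. Starts somewhere between 0.045 and 0.09. Slides with about 3 N of friction and stays where it is left.
- tab (a point): Middle of the carriage's yellow grip tab, 145 mm above the table. The tab is upright, 12 mm along the rail (stand y), 24 mm across it (stand x), and stands from z 125 (top of the grey carriage block, 30 x 44 mm) to z 165. It lies 60 mm in the stand's +x direction from the upper bore. Axes as the stand's.
- upper_bore (a point): Centre of the upper mouth of the upper collar's bore, on the carriage, 125 mm above the table. Brass block 40 x 40 x 15 mm (z 110 to 125), vertical through bore 16 mm in diameter with a 3 mm chamfer. Axes as the stand's.
- lower_bore (a point): Centre of the upper mouth of the fixed lower collar's bore, 70 mm above the table: same block and vertical 16 mm through bore, z 55 to 70. Axes as the stand's.
- rack: Fixed white rack block, 60 (x) x 200 (y) x 50 mm high, origin at the centre of its underside; three holes 15 mm in diameter, 35 mm deep, at y -70, 0 and +70 on its centre line. Guide rod, short rod and marker stand in them, in any order. Stand and rack may change sides.
- guide_rod: Long guide rod, upright in the rack at the start: steel shaft 12 mm in diameter, 130 mm long, with a tapered foot (7 mm wide at the end, taper 5 mm long), topped by a blue cylindrical knob 22 mm in diameter, 36 mm high; about 140 g. Origin at the centre of the foot's end face (15 mm above the table in the rack), z along the rod to the knob.
- rod_tip (a point): The end of the rod's foot (the guide rod's origin).
- rod_neck (a point): Where shaft and blue knob meet, on the axis, 130 mm above the tip.
- rod_knob (a point): Centre of the blue knob, on the axis, 148 mm above the tip: where to grip (163 mm above the table in the rack).
- short_rod: Bystander in the rack: short steel rod, 12 mm, 80 mm shaft, red knob 22 x 36 mm. Origin at its foot.
- marker: Bystander in the rack: white felt marker with green cap, 14 mm thick, 130 mm long. Origin at its foot.
- oil_bottle: Bystander: amber dropper bottle with blue cap, 34 mm wide, 75 mm high; origin under its base.
- stain_bottle: Bystander: amber dropper bottle with red cap, 34 mm wide, 75 mm high; origin under its base.
- calculator: Bystander: grey pocket calculator lying flat beyond stand and rack, 105 x 70 x 12 mm; origin under its centre.

How it is judged:
On the way, in this order (a step that is already met when the one before it is completed fails the run):
1. the carriage is fully home against the stop (within 3 mm) (value of joint carriage below 0.003 m), for 0.2 s.
2. the rod's tip has come through the upper collar from above (horizontal distance between rod_tip and upper_bore below 0.007 m and z of rod_tip in the frame of stand below 0.107 m and height (world z) of rod_neck above 0.13 m and value of joint carriage below 0.003 m), for 0.2 s.
At the end, for the whole second after the job is handed in: Carriage home within 3 mm; rod through both collars, tip 17 to 48 mm above the table and within 7 mm of the lower bore axis, neck within 9 mm of the upper; gripper still holds it (over 1.5 N), rod still (under 20 mm/s), leaning on the stand with under 15 N (value of joint carriage below 0.003 m and horizontal distance between rod_tip and lower_bore below 0.007 m and horizontal distance between rod_neck and upper_bore below 0.009 m and z of rod_tip in the frame of stand between 0.017 and 0.048 m and contact force between guide_rod and the fingers above 1.5 N and contact force between guide_rod and stand below 15 N and linear speed of guide_rod below 0.02 m/s); the arm keeps its last pose, push and grip.
It fails at once if a bystander is moved by more than 25 mm (distance of any of short_rod, marker, oil_bottle, stain_bottle, calculator from where it was at the start of the episode above 0.025 m).
It also fails if it takes over 70 s, if anything falls off the work surface, if the arm or the gripper's body presses on something with over 40 N, if the wrist force passes 120 N, or if a joint passes its speed limit or range.

## Working session

There is one attempt and no reset: what is moved stays moved. The work goes in short steps, Python scripts to look and compute and a tool call to move; the robot and the scene stay as the last step left them, time stands still between calls to the robot, and variables do not carry over. Pictures are saved under pics/ and viewed, at most 10 in all, crops included, and the job is handed in when it is done.

Besides the shell and the picture viewer there is one more tool, called by a JSON object that holds its "fn" and its "kwargs", one argument or row to a line. send_rows: Moves the arm, as the interface text tells. Its arguments: {"type":"object","properties":{"dr":{"type":"array","items":{"type":"array","items":{"type":"number"}}},"xyz":{"type":"array","items":{"type":"array","items":{"type":"number"}}},"jaw":{"type":"array","items":{"type":"number"}}},"required":["dr","xyz","jaw"]}

```bash
mkdir -p pics; python3 - <<'E'
from bench import ctrl
import cv2,numpy as np
o=ctrl.get_obs();print(o['time_s'],o['eef_pos'],o['eef_rot'],o['opening'],ctrl.tip_extent)
for n in('scene','top'):
    cv2.imwrite(f'pics/{n}0.png',ctrl.camera(n)[:,:,::-1]); c=ctrl.calibration(n);print(n,{k:np.round(v,3).tolist() if not isinstance(v,str) else v for k,v in c.items()})
E
```

```text
0.0 [0.15576232 0.5529602  0.24937166] [-2.97312210e-04  1.36966509e-01  9.90575279e-01 -8.38371405e-04] 0.9971970170854096 0.019
scene {'camera_matrix': [[487.999, 0.0, 255.126], [0.0, 487.999, 194.76], [0.0, 0.0, 1.0]], 'world_from_camera': [[-0.717, -0.495, 0.49, 1.259], [0.697, -0.495, 0.519, 0.74], [-0.014, 0.714, 0.7, 1.105], [0.0, 0.0, 0.0, 1.0]]}
top {'camera_matrix': [[362.367, 0.0, 260.234], [0.0, 362.367, 194.44], [0.0, 0.0, 1.0]], 'world_from_camera': [[-0.029, 0.993, -0.113, 0.462], [-1.0, -0.028, 0.01, 0.003], [0.007, 0.113, 0.994, 1.308], [0.0, 0.0, 0.0, 1.0]]}
```

View pics/scene0.png

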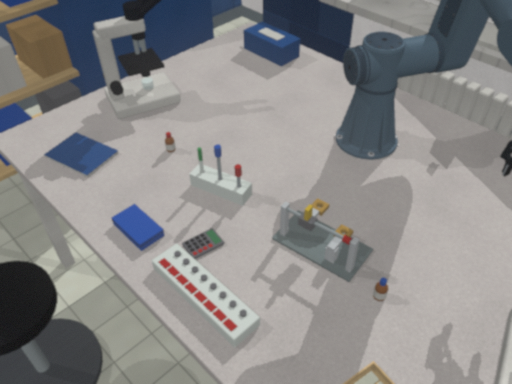

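View pics/top0.png

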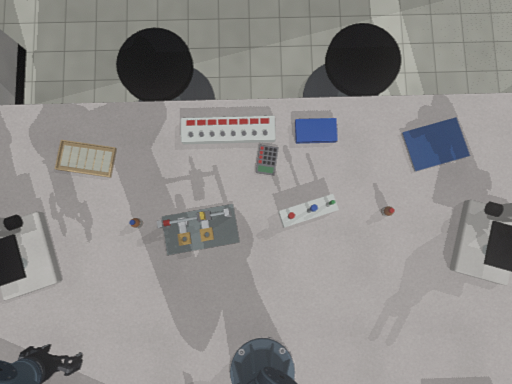

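The scene picture shows the rack at about (220,180), with the blue-knobbed rod in the middle hole at (218,150), and the stand at about (320,240). In the top picture the stand is at (200,230), with the red stop at its left end (166,223) and the brass collars at (184,240) and (206,234). The rack is at (308,210). I'll zoom in next.

```bash
python3 - <<'E'
import cv2,numpy as np
s=cv2.imread('pics/scene0.png');t=cv2.imread('pics/top0.png')
r=lambda a,f:cv2.resize(a,None,fx=f,fy=f,interpolation=cv2.INTER_CUBIC)
a=r(t[185:265,150:350],4);b=r(s[190:285,265:385],2.9);c=r(s[135:205,180:260],4)
o=np.zeros((600,800,3),np.uint8);o[:320]=a;b=b[:276];o[322:322+b.shape[0],:b.shape[1]]=b;o[322:322+c.shape[0],400:400+c.shape[1]]=c[:278]
cv2.imwrite('pics/zoom0.png',o)
E
```

```text
(no output)
```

View pics/zoom0.png

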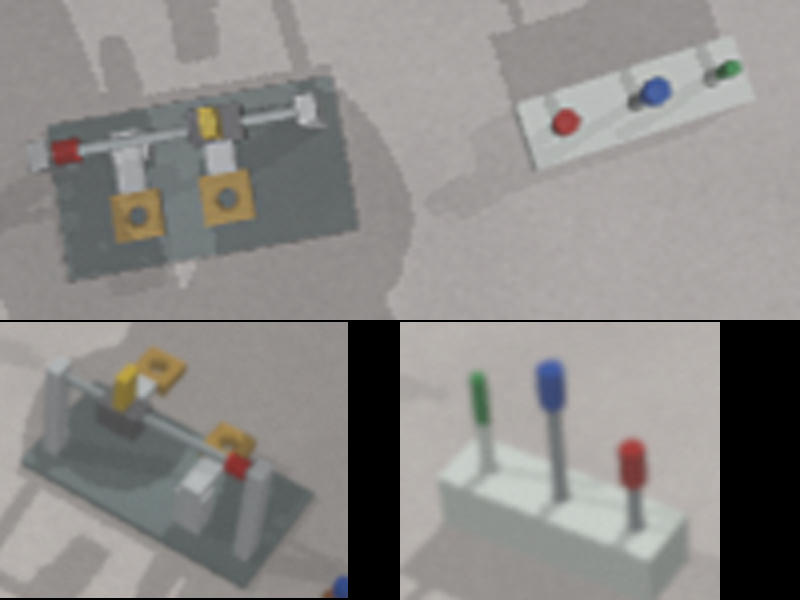

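The zoom shows the yellow tab at top px ~(202,216), the upper (carriage) collar near (207,235), the lower collar near (184,239), and the blue knob at (314,208). Stand +x points away from the robot and +y towards the red stop. Next I'll measure these by colour.

```bash
cat > h.py <<'E'
import cv2,numpy as np
from bench import ctrl
HSV={'blue':((105,120,50),(130,255,255)),'yel':((23,140,110),(34,255,255)),'brass':((10,90,90),(22,255,255))}
def ray(n,px):
    c=ctrl.calibration(n);K=np.array(c['camera_matrix']);T=np.array(c['world_from_camera'])
    d=np.linalg.inv(K)@[px[0],px[1],1];d=T[:3,:3]@(d*[1,-1,-1]);return T[:3,3],d/np.linalg.norm(d)
def onz(n,px,z):
    o,d=ray(n,px);return (o+d*(z-o[2])/d[2])
def tri(p,q):
    A=0;b=0
    for o,d in(ray('scene',p),ray('top',q)):
        M=np.eye(3)-np.outer(d,d);A=A+M;b=b+M@o
    return np.linalg.solve(A,b)
def blobs(im,name,roi,amin=6):
    x0,y0,x1,y1=roi;h=cv2.cvtColor(im[y0:y1,x0:x1],cv2.COLOR_RGB2HSV)
    m=cv2.inRange(h,*map(np.array,HSV[name]))
    r=[]
    for c in cv2.findContours(m,cv2.RETR_EXTERNAL,cv2.CHAIN_APPROX_NONE)[0]:
        k=np.zeros_like(m);cv2.drawContours(k,[c],-1,255,-1)
        M=cv2.moments(k,True)
        if M['m00']>=amin:
            (cx,cy),wh,a=cv2.minAreaRect(c);r.append(dict(n=M['m00'],c=(round(M['m10']/M['m00']+x0,2),round(M['m01']/M['m00']+y0,2)),rc=(round(cx+x0,2),round(cy+y0,2)),wh=np.round(wh,1).tolist(),a=round(a,1)))
    return r
def project(n,P):
    c=ctrl.calibration(n);K=np.array(c['camera_matrix']);T=np.array(c['world_from_camera'])
    p=T[:3,:3].T@(np.array(P)-T[:3,3]);p=K@(p*[1,-1,-1]);return p[:2]/p[2]
E
python3 - <<'E'
from h import *
im={n:cv2.imread(f'pics/{n}0.png')[:,:,::-1].copy() for n in('scene','top')}
R={'top':(155,200,245,265),'scene':(270,195,375,270)}
for n in R:
    for c in('yel','brass'):
        print(n,c); [print('  ',b) for b in blobs(im[n],c,R[n])]
B={n:blobs(im[n],'blue',r) for n,r in{'top':(295,195,335,225),'scene':(205,135,235,175)}.items()};print(B)
for b in blobs(im['top'],'brass',R['top']):
    print([np.round(onz('top',b['c'],z),4) for z in(.07,.125)])
    
K=tri(B['scene'][0]['c'],B['top'][0]['c']);print('knob',K, onz('top',B['top'][0]['c'],.163),onz('top',B['top'][0]['c'],.178),onz('scene',B['scene'][0]['c'],.163))
# hsv samples
h=cv2.cvtColor(im['top'],cv2.COLOR_RGB2HSV);print(h[216,202],h[239,178],h[240,190],h[228,206])
# plate corners from zoom
P=[onz('top',(150+u/4,185+v/4),.01)[:2] for u,v in((48,125),(330,77),(357,230),(70,282))]
print(np.round(P,4),np.mean(P,0))
E
```

```text
top yel
top brass
   {'n': 134.0, 'c': (184.07, 238.46), 'rc': (183.99, 238.42), 'wh': [11.3, 11.7], 'a': 80.5}
   {'n': 143.0, 'c': (206.29, 233.92), 'rc': (206.36, 234.02), 'wh': [11.7, 12.0], 'a': 81.9}
scene yel
   {'n': 57.0, 'c': (307.88, 211.75), 'rc': (307.91, 211.57), 'wh': [4.6, 13.6], 'a': 9.5}
scene brass
   {'n': 106.0, 'c': (344.31, 230.38), 'rc': (343.9, 230.7), 'wh': [14.8, 8.5], 'a': 26.6}
   {'n': 143.0, 'c': (319.67, 205.38), 'rc': (319.04, 204.78), 'wh': [15.4, 12.0], 'a': 36.9}
{'top': [{'n': 26.0, 'c': (313.65, 207.35), 'rc': (313.75, 207.25), 'wh': [4.2, 4.9], 'a': 45.0}], 'scene': [{'n': 40.0, 'c': (217.28, 150.0), 'rc': (217.0, 150.5), 'wh': [9.0, 4.0], 'a': 90.0}]}
[array([0.4602, 0.2528, 0.07  ]), array([0.4603, 0.2417, 0.125 ])]
[array([0.4734, 0.1775, 0.07  ]), array([0.4728, 0.1697, 0.125 ])]
knob [ 0.54666215 -0.17670226  0.16504756] [ 0.54639185 -0.17658807  0.163     ] [ 0.54528648 -0.17423518  0.178     ] [ 0.54545215 -0.17921473  0.163     ]
[ 24 135 180] [ 20  79 122] [ 19  98 127] [ 20  79 158]
[[0.5413 0.3432]
 [0.5771 0.0906]
 [0.4402 0.0694]
 [0.4021 0.3236]] [0.49018784 0.2067246 ]
```

```bash
cat >> h.py <<'E'
from scipy.spatial.transform import Rotation as Ro
def go(target,yaw=None):
    "shift (cm) in tool axes and turn (6 deg) to a world target, tool y at yaw (deg)"
    o=ctrl.get_obs();R=Ro.from_quat(np.roll(o['eef_rot'],-1))
    s=R.inv().apply(np.array(target)-o['eef_pos'])*100
    t=np.zeros(3)
    if yaw is not None:
        w=np.radians(yaw);y=np.array([np.cos(w),np.sin(w),0]);z=np.array([0,0,-1.]);x=np.cross(y,z)
        t=(R.inv()*Ro.from_matrix(np.array([x,y,z]).T)).as_rotvec(degrees=True)/6
    print('t',o['time_s'],'pos',np.round(o['eef_pos'],4),'F',np.round(o['wrist_force'],1),'open',o['opening'],'g',o['grasp_force'],'shift',np.round(s,2),'turn',np.round(t,2))
E
python3 -c "
from h import *
go((.5386,.134,.25),98.4)"
```

```text
t 0.1 pos [0.1558 0.553  0.2495] F [ 0.4 -0.5 -0.5] open 1.000171023637219 g 0.0 shift [-4.822e+01 -2.994e+01 -2.000e-02] turn [-0.01 -0.01 -4.02]
```

{"fn": "send_rows", "kwargs": {
  "dr": [
    [0,0,-0.5],
    [0,0,-1],
    [0,0,-1.5],
    [0,0,-2],
    [0,0,-2.5],
    [0,0,-3],
    [0,0,-3.5],
    [0,0,-4]
  ],
  "xyz": [
    [-4,-2.5,0],
    [-9,-5.6,0],
    [-14,-8.7,0],
    [-19,-11.8,0],
    [-24,-14.9,0],
    [-29,-18,0],
    [-34,-21.1,0],
    [-38.5,-24,0]
  ],
  "jaw": [0,0,0,0,0,0,0,0]
}}

```text
time_s: 1.1
eef_pos: [0.4624, 0.2162, 0.2501]
eef_rot: [-0.0, -0.073, 0.997, 0.0]
wrist_force: [0.1, 1.2, -0.7]
opening: 0.0
grasp_force: 0.0
```

```bash
python3 -c "
from h import *
go((.5386,.134,.145),98.4)"
```

```text
t 1.1 pos [0.4624 0.2162 0.2501] F [ 0.1  1.2 -0.7] open 0.0002104621783020218 g 0.0 shift [-6.35 -9.24 10.51] turn [ 0.   -0.   -0.01]
```

{"fn": "send_rows", "kwargs": {
  "dr": [
    [0,0,0],
    [0,0,0],
    [0,0,0],
    [0,0,0],
    [0,0,0],
    [0,0,0],
    [0,0,0],
    [0,0,0]
  ],
  "xyz": [
    [-2.1,-3.1,0],
    [-4.2,-6.2,0],
    [-6.35,-9.2,0],
    [-6.35,-9.2,2],
    [-6.35,-9.2,5],
    [-6.35,-9.2,8],
    [-6.35,-9.2,9.9],
    [-6.35,-9.2,9.9]
  ],
  "jaw": [0,0,0,0,0,0,0,0]
}}

```text
time_s: 2.1
eef_pos: [0.5363, 0.136, 0.1497]
eef_rot: [-0.002, -0.072, 0.997, 0.0]
wrist_force: [0.5, -0.0, -0.1]
opening: -0.0
grasp_force: 0.0
```

```bash
python3 - <<'E'
from h import *
go((.532,.1785,.15))
r=lambda a,f:cv2.resize(a,None,fx=f,fy=f,interpolation=cv2.INTER_CUBIC)
t=ctrl.camera('top');s=ctrl.camera('scene')
o=np.zeros((320,800,3),np.uint8);o[:,:400]=r(t[190:270,150:250],4);o[:,402:798]=r(s[190:270,270:369],4)
cv2.imwrite('pics/push0.png',o[:,:,::-1])
E
```

```text
t 2.1 pos [0.5363 0.136  0.1497] F [ 0.5 -0.  -0.1] open -0.00035378658291689436 g 0.0 shift [-0.18  4.27 -0.03] turn [0. 0. 0.]
```

View pics/push0.png

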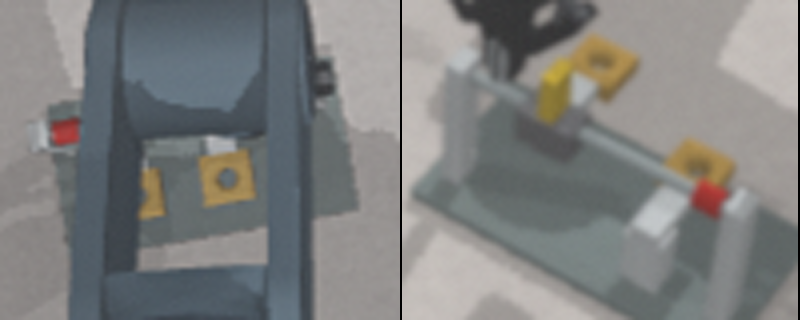

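The scene view shows the closed fingers just on the −y side of the yellow tab (crop px 550,90), and nothing has been touched. I'll push along tool +y.

{"fn": "send_rows", "kwargs": {
  "dr": [
    [0,0,0],
    [0,0,0],
    [0,0,0],
    [0,0,0],
    [0,0,0],
    [0,0,0],
    [0,0,0],
    [0,0,0]
  ],
  "xyz": [
    [-0.2,1,0],
    [-0.2,2,0],
    [-0.2,3,0],
    [-0.2,4.2,0],
    [-0.2,5.5,0],
    [-0.2,6.8,0],
    [-0.2,8,0],
    [-0.2,9.2,0]
  ],
  "jaw": [0,0,0,0,0,0,0,0]
}}

```text
time_s: 3.2
eef_pos: [0.5262, 0.2282, 0.1513]
eef_rot: [0.0, -0.072, 0.997, -0.0]
wrist_force: [0.8, -4.1, 2.6]
opening: -0.002
grasp_force: 1.9
```

{"fn": "send_rows", "kwargs": {
  "dr": [
    [0,0,0],
    [0,0,0],
    [0,0,0],
    [0,0,0],
    [0,0,0],
    [0,0,0],
    [0,0,0],
    [0,0,0]
  ],
  "xyz": [
    [0,0.1,0],
    [0,0.2,0],
    [0,0.3,0],
    [0,0.4,0],
    [0,0.5,0],
    [0,0.6,0],
    [0,0.6,0],
    [0,0.6,0]
  ],
  "jaw": [0,0,0,0,0,0,0,0]
}}

```text
time_s: 4.2
eef_pos: [0.5254, 0.2334, 0.1513]
eef_rot: [0.0, -0.072, 0.997, 0.0]
wrist_force: [-1.0, -3.1, -1.4]
opening: -0.0
grasp_force: 1.3
```

{"fn": "send_rows", "kwargs": {
  "dr": [
    [0,0,0],
    [0,0,0],
    [0,0,0],
    [0,0,0],
    [0,0,0],
    [0,0,0],
    [0,0,0],
    [0,0,0]
  ],
  "xyz": [
    [0,0.1,0],
    [0,0.2,0],
    [0,0.3,0],
    [0,0.4,0],
    [0,0.5,0],
    [0,0.6,0],
    [0,0.7,0],
    [0,0.8,0]
  ],
  "jaw": [0,0,0,0,0,0,0,0]
}}

```text
time_s: 5.2
eef_pos: [0.5243, 0.2413, 0.1513]
eef_rot: [0.0, -0.072, 0.997, 0.0]
wrist_force: [-0.5, -4.4, -1.6]
opening: -0.005
grasp_force: 1.5
```

{"fn": "send_rows", "kwargs": {
  "dr": [
    [0,0,0],
    [0,0,0],
    [0,0,0],
    [0,0,0],
    [0,0,0],
    [0,0,0],
    [0,0,0],
    [0,0,0]
  ],
  "xyz": [
    [0,0.1,0],
    [0,0.2,0],
    [0,0.3,0],
    [0,0.4,0],
    [0,0.5,0],
    [0,0.6,0],
    [0,0.6,0],
    [0,0.6,0]
  ],
  "jaw": [0,0,0,0,0,0,0,0]
}}

```text
time_s: 6.2
eef_pos: [0.524, 0.2428, 0.1513]
eef_rot: [-0.0, -0.072, 0.997, -0.004]
wrist_force: [-0.8, -22.5, 2.2]
opening: -0.001
grasp_force: 10.9
```

Contact force rose to 22 N, so the carriage is against the stop. I'll back off, rise and look.

{"fn": "send_rows", "kwargs": {
  "dr": [
    [0,0,0],
    [0,0,0],
    [0,0,0],
    [0,0,0],
    [0,0,0],
    [0,0,0],
    [0,0,0],
    [0,0,0]
  ],
  "xyz": [
    [0,-1,0],
    [0,-2.5,-1],
    [0,-4,-4],
    [0,-8,-8],
    [0,-13,-11],
    [0,-18,-11],
    [0,-23,-11],
    [0,-28,-11]
  ],
  "jaw": [0,0,0,10,60,60,60,60]
}}

```text
time_s: 7.2
eef_pos: [0.5642, -0.0316, 0.2629]
eef_rot: [0.001, -0.072, 0.997, -0.0]
wrist_force: [0.2, 0.6, 0.5]
opening: 0.595
grasp_force: 0.0
```

```bash
python3 - <<'E'
from h import *
o=ctrl.get_obs();print(o['eef_pos'],o['time_s'])
im={n:ctrl.camera(n) for n in('top','scene')}
for n in im: cv2.imwrite(f'pics/{n}1.png',im[n][:,:,::-1])
HSV['yel']=((22,110,110),(34,255,255))
HSV['brass']=((10,75,80),(21,255,255))
for n,r in{'top':(155,200,245,265),'scene':(270,195,375,270)}.items():
    for c in('yel','brass'):
        for b in blobs(im[n],c,r):print(n,c,b, [np.round(onz(n,b['rc'],z)[:2],4) for z in(.07,.125,.145)])
for n,r in{'top':(295,195,335,225),'scene':(205,135,235,175)}.items():print(blobs(im[n],'blue',r))
for n in im:
  for k,P in dict(low=(.4602,.2528,.07),up=(.4602,.2528,.125)).items():print(n,k,project(n,P))
r=lambda a,f:cv2.resize(a,None,fx=f,fy=f,interpolation=cv2.INTER_CUBIC)
o=np.zeros((480,800,3),np.uint8);o[:,:400]=r(im['top'][210:258,160:200],10);o[:,402:798]=r(im['scene'][190:256,310:376],6)[:480,:396][:396].copy() if 0 else cv2.resize(im['scene'][195:255,320:370],(396,480),interpolation=2)
cv2.imwrite('pics/home.png',o[:,:,::-1])
E
```

```text
[ 0.56418477 -0.03155502  0.2628567 ] 7.2
top yel {'n': 37.0, 'c': (175.7, 219.92), 'rc': (175.5, 220.0), 'wh': [6.0, 5.0], 'a': 90.0} [array([0.5235, 0.2816]), array([0.5208, 0.2692]), array([0.5198, 0.2647])]
top brass {'n': 195.0, 'c': (182.06, 238.44), 'rc': (182.08, 238.49), 'wh': [12.2, 15.8], 'a': 80.5} [array([0.4603, 0.2595]), array([0.4604, 0.2481]), array([0.4604, 0.244 ])]
scene yel {'n': 88.0, 'c': (334.98, 225.69), 'rc': (334.95, 225.49), 'wh': [6.5, 16.1], 'a': 16.7} [array([0.4611, 0.2224]), array([0.5035, 0.2499]), array([0.519 , 0.2599])]
scene brass {'n': 229.0, 'c': (346.71, 221.98), 'rc': (347.93, 222.91), 'wh': [25.8, 15.7], 'a': 67.6} [array([0.4273, 0.2422]), array([0.4715, 0.2686]), array([0.4876, 0.2782])]
[{'n': 28.0, 'c': (313.5, 207.5), 'rc': (313.5, 207.5), 'wh': [4.2, 5.7], 'a': 45.0}]
[{'n': 43.0, 'c': (217.33, 149.79), 'rc': (217.0, 150.0), 'wh': [10.0, 4.0], 'a': 90.0}]
top low [184.0704561  238.47338667]
top up [180.63580014 238.5989475 ]
scene low [343.6396375  231.03621532]
scene up [345.91225265 217.6856019 ]
```

View pics/home.png

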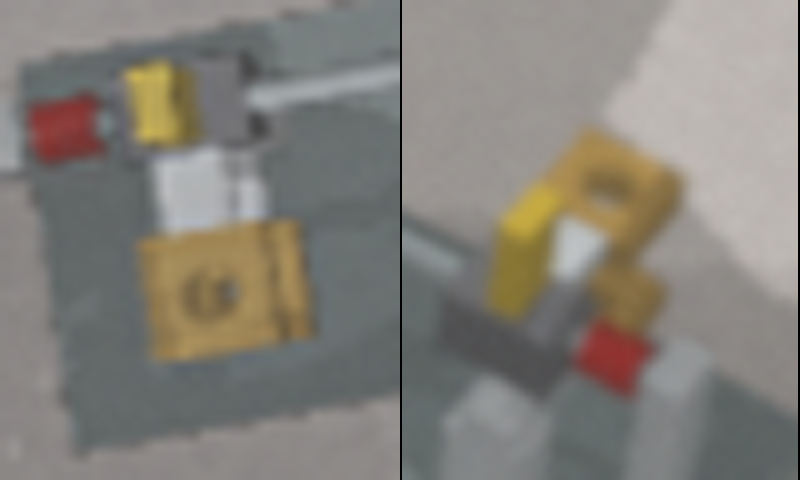

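The home picture shows the upper collar at its home place, with the upper hole at top px (181.0,239.0) and scene px (345.1,217.6). Both are within a pixel of directly above the lower bore. Next is the rod.

```bash
python3 - <<'E'
from h import *
print('up',tri((345.1,217.6),(181.05,239.05)),onz('top',(181.05,239.05),.125),onz('scene',(345.1,217.6),.125))
im=cv2.imread('pics/top1.png')[:,:,::-1].copy()
HSV['red']=((170,110,60),(180,255,255));HSV['green']=((45,80,30),(90,255,255))
a=blobs(im,'red',(280,205,305,225));b=blobs(im,'green',(320,195,345,210));print(a,b)
p=onz('top',a[0]['c'],.128);q=onz('top',b[0]['c'],.14);print(p,q,(p+q)/2,np.degrees(np.arctan2(-(q-p)[0],(q-p)[1]))%180)
go((.546,-.177,.26),18.4)
E
```

```text
up [0.45940169 0.250969   0.12342958] [0.45871185 0.25146835 0.125     ] [0.46151069 0.25104273 0.125     ]
[] [{'n': 12.0, 'c': (332.17, 202.0), 'rc': (332.0, 202.0), 'wh': [2.0, 4.0], 'a': 90.0}]Traceback (most recent call last):
  File "<stdin>", line 6, in <module>
IndexError: list index out of range
```

```bash
python3 - <<'E'
from h import *
p=onz('top',(291.3,215.2),.128);q=onz('top',(332.1,202),.14);print(p,q,(p+q)/2,np.degrees(np.arctan2(-(q-p)[0],(q-p)[1]))%180)
go((.546,-.177,.26),18.4)
E
```

```text
[ 0.52543411 -0.10804033  0.128     ] [ 0.5637451  -0.24082201  0.14      ] [ 0.54458961 -0.17443117  0.134     ] 16.094236548476744
t 7.3 pos [ 0.5646 -0.0346  0.2626] F [ 0.2  1.  -0.4] open 0.5948640872265304 g 0.0 shift [  3.82 -13.85   0.28] turn [ 0.    0.03 13.26]
```

{"fn": "send_rows", "kwargs": {
  "dr": [
    [0,0,1.6],
    [0,0,3.3],
    [0,0,5],
    [0,0,6.7],
    [0,0,8.4],
    [0,0,10.1],
    [0,0,11.8],
    [0,0,13.6]
  ],
  "xyz": [
    [0.5,-1.7,0],
    [1,-3.4,0],
    [1.4,-5.1,0],
    [1.9,-6.9,0],
    [2.4,-8.7,0],
    [2.9,-10.4,0],
    [3.4,-12.1,0],
    [3.8,-13.8,0.2]
  ],
  "jaw": [60,60,60,60,60,60,60,60]
}}

```text
time_s: 8.3
eef_pos: [0.5463, -0.1719, 0.2605]
eef_rot: [0.001, 0.599, 0.801, 0.001]
wrist_force: [-0.7, -0.2, 1.0]
opening: 0.599
grasp_force: 0.0
```

```bash
python3 - <<'E'
from h import *
go((.546,-.1765,.168),16.5)
E
```

```text
t 8.3 pos [ 0.5463 -0.1719  0.2605] F [-0.7 -0.2  1. ] open 0.5986705836371687 g 0.0 shift [-0.42 -0.18  9.25] turn [ 0.02  0.01 -0.02]
```

{"fn": "send_rows", "kwargs": {
  "dr": [
    [0,0,0],
    [0,0,0],
    [0,0,0],
    [0,0,0],
    [0,0,0],
    [0,0,0],
    [0,0,0],
    [0,0,0]
  ],
  "xyz": [
    [-0.1,0,0],
    [-0.3,-0.1,0],
    [-0.3,-0.1,1.5],
    [-0.3,-0.1,3],
    [-0.3,-0.1,4.5],
    [-0.3,-0.1,6],
    [-0.3,-0.1,6.5],
    [-0.3,-0.1,6.5]
  ],
  "jaw": [60,60,60,60,60,60,60,60]
}}

```text
time_s: 9.3
eef_pos: [0.5456, -0.1751, 0.1938]
eef_rot: [-0.0, 0.597, 0.802, -0.0]
wrist_force: [0.5, 0.7, -0.4]
opening: 0.6
grasp_force: 0.0
```

```bash
python3 - <<'E'
from h import *
go((.546,-.1765,.168),16.5)
s=ctrl.camera('scene');t=ctrl.camera('top')
o=np.zeros((400,800,3),np.uint8);o[:,:400]=cv2.resize(t[185:235,290:340],(400,400),interpolation=2);o[:,400:]=cv2.resize(s[125:205,180:260],(400,400),interpolation=2)
cv2.imwrite('pics/knob.png',o[:,:,::-1])
E
```

```text
t 9.3 pos [ 0.5456 -0.1751  0.1938] F [ 0.5  0.7 -0.4] open 0.5998567514178181 g 0.0 shift [-0.15  0.    2.58] turn [-0.01 -0.01  0.04]
```

View pics/knob.png

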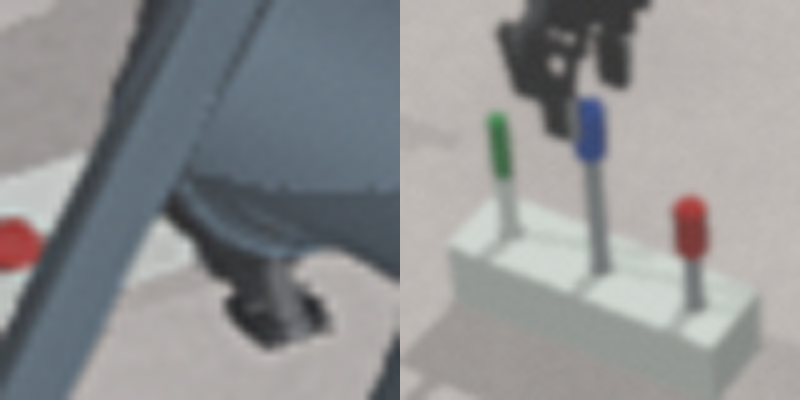

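The scene crop shows the fingers straddling the blue knob (crop px 590,130), near fingertip (560,130) and far fingertip (615,80). It is centred, so I'll descend and close.

{"fn": "send_rows", "kwargs": {
  "dr": [
    [0,0,0],
    [0,0,0],
    [0,0,0],
    [0,0,0],
    [0,0,0],
    [0,0,0],
    [0,0,0],
    [0,0,0]
  ],
  "xyz": [
    [-0.1,0,0.8],
    [-0.1,0,1.6],
    [-0.1,0,2.5],
    [-0.1,0,2.5],
    [-0.1,0,2.5],
    [-0.1,0,2.5],
    [-0.1,0,2.5],
    [-0.1,0,2.5]
  ],
  "jaw": [60,60,60,60,20,0,0,0]
}}

```text
time_s: 10.4
eef_pos: [0.5462, -0.1762, 0.1698]
eef_rot: [0.0, 0.597, 0.802, 0.0]
wrist_force: [-0.2, 0.2, 3.8]
opening: 0.237
grasp_force: 58.6
```

{"fn": "send_rows", "kwargs": {
  "dr": [
    [0,0,0],
    [0,0,0],
    [0,0,0],
    [0,0,0],
    [0,0,0],
    [0,0,0],
    [0,0,0],
    [0,0,0]
  ],
  "xyz": [
    [0,0,-0.7],
    [0,0,-2],
    [0,0,-4],
    [0,0,-7],
    [0,0,-10],
    [0,0,-13],
    [0,0,-15],
    [0,0,-16]
  ],
  "jaw": [0,0,0,0,0,0,0,0]
}}

```text
time_s: 11.4
eef_pos: [0.5464, -0.1762, 0.3315]
eef_rot: [0.001, 0.597, 0.802, 0.0]
wrist_force: [0.3, 0.4, -1.4]
opening: 0.236
grasp_force: 58.7
```

```bash
python3 - <<'E'
from h import *
go((.460,.251,.33),16.5)
E
```

```text
t 11.4 pos [ 0.5464 -0.1762  0.3315] F [ 0.3  0.4 -1.4] open 0.23611664139219685 g 58.67983639240265 shift [43.4   4.01  0.07] turn [0.02 0.02 0.04]
```

{"fn": "send_rows", "kwargs": {
  "dr": [
    [0,0,0],
    [0,0,0],
    [0,0,0],
    [0,0,0],
    [0,0,0],
    [0,0,0],
    [0,0,0],
    [0,0,0]
  ],
  "xyz": [
    [1.5,0.1,0],
    [4,0.4,0],
    [7,0.7,0],
    [10,0.9,0],
    [13,1.2,0],
    [16,1.5,0],
    [19,1.8,0],
    [22,2,0]
  ],
  "jaw": [0,0,0,0,0,0,0,0]
}}

```text
time_s: 12.4
eef_pos: [0.5002, 0.043, 0.3281]
eef_rot: [-0.001, 0.596, 0.803, -0.0]
wrist_force: [0.8, -0.1, -1.3]
opening: 0.238
grasp_force: 58.7
```

{"fn": "send_rows", "kwargs": {
  "dr": [
    [0,0,0],
    [0,0,0],
    [0,0,0],
    [0,0,0],
    [0,0,0],
    [0,0,0],
    [0,0,0],
    [0,0,0]
  ],
  "xyz": [
    [3,0.3,0],
    [6,0.6,0],
    [9,0.8,0],
    [12,1.1,0],
    [15,1.4,0],
    [18,1.7,0],
    [20,1.9,0],
    [21.4,2,0]
  ],
  "jaw": [0,0,0,0,0,0,0,0]
}}

```text
time_s: 13.4
eef_pos: [0.4576, 0.2528, 0.3283]
eef_rot: [-0.001, 0.596, 0.803, -0.001]
wrist_force: [-0.1, 0.3, -1.5]
opening: 0.237
grasp_force: 58.7
```

```bash
python3 - <<'E'
from h import *
s=ctrl.camera('scene');t=ctrl.camera('top')
go((.460,.251,.33),16.5)
p=ctrl.get_obs()['eef_pos']
for z in (.176,.30):print(project('scene',(p[0],p[1],z)),project('top',(p[0],p[1],z)))
o=np.zeros((480,800,3),np.uint8);o[:,:400]=cv2.resize(t[205:265,150:200],(400,480),interpolation=2);o[:,400:]=cv2.resize(s[165:261,310:390],(400,480),interpolation=2)
cv2.imwrite('pics/above.png',o[:,:,::-1]);cv2.imwrite('pics/scene2.png',s[:,:,::-1])
E
```

```text
t 13.5 pos [0.4581 0.2526 0.3287] F [ 0.  -1.  -0.7] open 0.24032751140147596 g 58.694127202034 shift [-0.21  0.13 -0.13] turn [-0.01 -0.    0.06]
[348.57134329 204.16548317] [177.21490959 239.39924182]
[354.56407659 169.11173474] [167.27539308 239.84590927]
```

View pics/above.png

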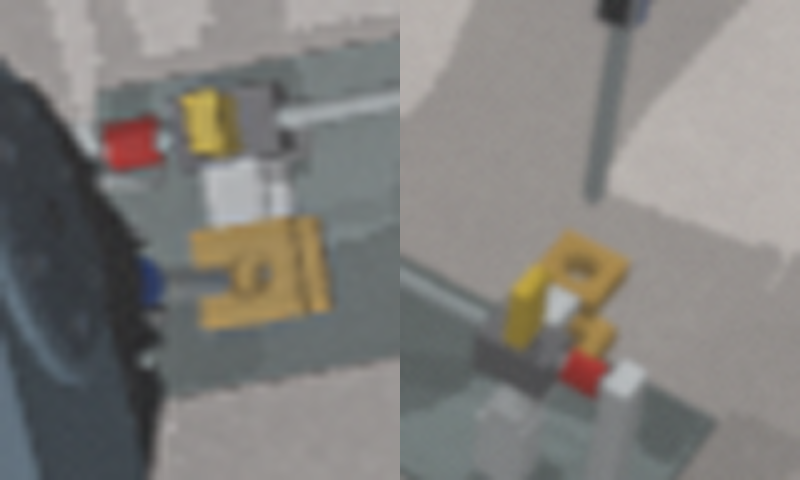

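The scene crop shows the rod hanging upright, its tip at px (348.2,204.6), close to the predicted point. The upper hole is at px (345.6,217.6). I'll correct by about 2 mm and descend.

{"fn": "send_rows", "kwargs": {
  "dr": [
    [0,0,0],
    [0,0,0],
    [0,0,0],
    [0,0,0],
    [0,0,0],
    [0,0,0],
    [0,0,0],
    [0,0,0]
  ],
  "xyz": [
    [-0.1,0.1,0],
    [-0.2,0.15,0.5],
    [-0.2,0.15,1.5],
    [-0.2,0.15,2.5],
    [-0.2,0.15,3.5],
    [-0.2,0.15,4.2],
    [-0.2,0.15,4.5],
    [-0.2,0.15,4.5]
  ],
  "jaw": [0,0,0,0,0,0,0,0]
}}

```text
time_s: 14.5
eef_pos: [0.4615, 0.2497, 0.2842]
eef_rot: [-0.0, 0.597, 0.802, -0.0]
wrist_force: [0.8, -0.0, -0.8]
opening: 0.24
grasp_force: 58.7
```

```bash
python3 - <<'E'
from h import *
s=ctrl.camera('scene');t=ctrl.camera('top')
go((.460,.251,.27),16.5)
p=ctrl.get_obs()['eef_pos']
for z in (.13,.125):print(project('scene',(p[0],p[1],z)),project('top',(p[0],p[1],z)))
o=np.zeros((480,800,3),np.uint8);o[:,:400]=cv2.resize(t[215:263,160:200],(400,480),interpolation=2);o[:,400:]=cv2.resize(s[185:245,320:370],(400,480),interpolation=2)
cv2.imwrite('pics/near.png',o[:,:,::-1])
E
```

```text
t 14.6 pos [0.4617 0.2497 0.2847] F [-0.2  0.  -1.8] open 0.23890787617895298 g 58.69467616081238 shift [ 0.17 -0.13  1.47] turn [ 0.01 -0.    0.04]
[344.8869915  216.13308976] [181.25923184 238.11642129]
[344.67724238 217.38520108] [181.58332718 238.10652055]
```

View pics/near.png

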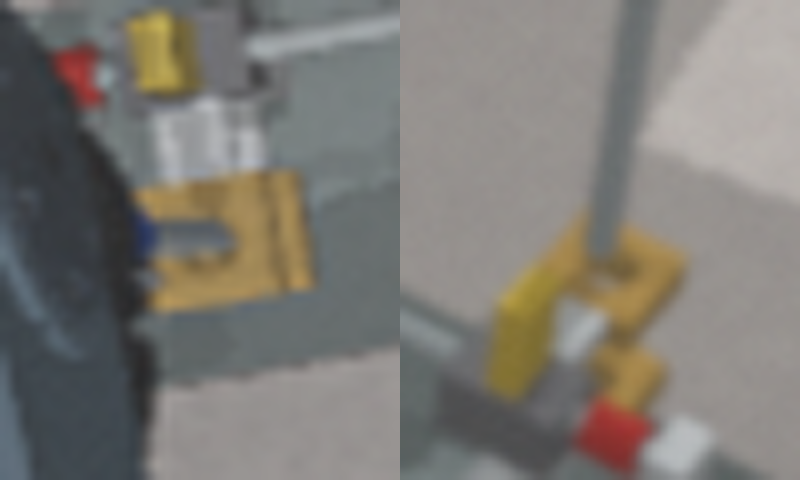

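The top crop shows the tip at (228,240) against the hole at about (213,246), so I overcorrected by about 2 mm. I'll shift back and then descend into the collar.

{"fn": "send_rows", "kwargs": {
  "dr": [
    [0,0,0],
    [0,0,0],
    [0,0,0],
    [0,0,0],
    [0,0,0],
    [0,0,0],
    [0,0,0],
    [0,0,0]
  ],
  "xyz": [
    [0.1,-0.1,0],
    [0.2,-0.15,0],
    [0.2,-0.15,0.3],
    [0.2,-0.15,0.7],
    [0.2,-0.15,1.1],
    [0.2,-0.15,1.5],
    [0.2,-0.15,1.9],
    [0.2,-0.15,2]
  ],
  "jaw": [0,0,0,0,0,0,0,0]
}}

```text
time_s: 15.6
eef_pos: [0.4594, 0.2511, 0.2639]
eef_rot: [-0.0, 0.597, 0.802, -0.0]
wrist_force: [-1.3, 0.9, -0.5]
opening: 0.241
grasp_force: 58.7
```

{"fn": "send_rows", "kwargs": {
  "dr": [
    [0,0,0],
    [0,0,0],
    [0,0,0],
    [0,0,0],
    [0,0,0],
    [0,0,0],
    [0,0,0],
    [0,0,0]
  ],
  "xyz": [
    [0,0,0.4],
    [0,0,0.8],
    [0,0,1.2],
    [0,0,1.6],
    [0,0,2],
    [0,0,2.4],
    [0,0,2.8],
    [0,0,2.8]
  ],
  "jaw": [0,0,0,0,0,0,0,0]
}}

```text
time_s: 16.6
eef_pos: [0.4593, 0.2511, 0.2359]
eef_rot: [-0.0, 0.597, 0.802, -0.0]
wrist_force: [0.5, 0.2, -1.4]
opening: 0.237
grasp_force: 58.6
```

{"fn": "send_rows", "kwargs": {
  "dr": [
    [0,0,0],
    [0,0,0],
    [0,0,0],
    [0,0,0],
    [0,0,0],
    [0,0,0],
    [0,0,0],
    [0,0,0]
  ],
  "xyz": [
    [0,0,0.25],
    [0,0,0.5],
    [0,0,0.75],
    [0,0,1],
    [0,0,1.25],
    [0,0,1.5],
    [0,0,1.75],
    [0,0,1.75]
  ],
  "jaw": [0,0,0,0,0,0,0,0]
}}

```text
time_s: 17.6
eef_pos: [0.4594, 0.2511, 0.2185]
eef_rot: [-0.0, 0.597, 0.802, -0.0]
wrist_force: [1.5, 0.5, -3.0]
opening: 0.238
grasp_force: 58.7
```

{"fn": "send_rows", "kwargs": {
  "dr": [
    [0,0,0],
    [0,0,0],
    [0,0,0],
    [0,0,0],
    [0,0,0],
    [0,0,0],
    [0,0,0],
    [0,0,0]
  ],
  "xyz": [
    [0,0,0.4],
    [0,0,0.8],
    [0,0,1.2],
    [0,0,1.6],
    [0,0,2],
    [0,0,2.4],
    [0,0,2.8],
    [0,0,3.1]
  ],
  "jaw": [0,0,0,0,0,0,0,0]
}}

```text
time_s: 18.6
eef_pos: [0.4595, 0.2512, 0.1876]
eef_rot: [-0.0, 0.597, 0.802, 0.0]
wrist_force: [-0.1, 1.2, 0.5]
opening: 0.238
grasp_force: 58.7
```

{"fn": "send_rows", "kwargs": {
  "dr": [
    [0,0,0],
    [0,0,0],
    [0,0,0],
    [0,0,0],
    [0,0,0],
    [0,0,0],
    [0,0,0],
    [0,0,0]
  ],
  "xyz": [
    [0,0,0],
    [0,0,0],
    [0,0,0],
    [0,0,0],
    [0,0,0],
    [0,0,0],
    [0,0,0],
    [0,0,0]
  ],
  "jaw": [0,0,0,0,0,0,0,0]
}}

```text
time_s: 19.6
eef_pos: [0.4594, 0.2511, 0.1878]
eef_rot: [-0.0, 0.597, 0.802, -0.0]
wrist_force: [0.1, 2.2, -2.8]
opening: 0.241
grasp_force: 58.7
```

```bash
python3 - <<'E'
from h import *
s=ctrl.camera('scene');t=ctrl.camera('top')
go((.4594,.251,.1875))
o=np.zeros((480,800,3),np.uint8);o[:,:400]=cv2.resize(t[205:265,150:200],(400,480),interpolation=2);o[:,400:]=cv2.resize(s[180:276,305:385],(400,480),interpolation=2)
cv2.imwrite('pics/end.png',o[:,:,::-1])
E
```

```text
t 19.7 pos [0.4594 0.2511 0.1878] F [ 0.2  1.4 -1.7] open 0.23532202450800865 g 58.72340977191925 shift [-0.01 -0.01  0.03] turn [0. 0. 0.]
```

View pics/end.png

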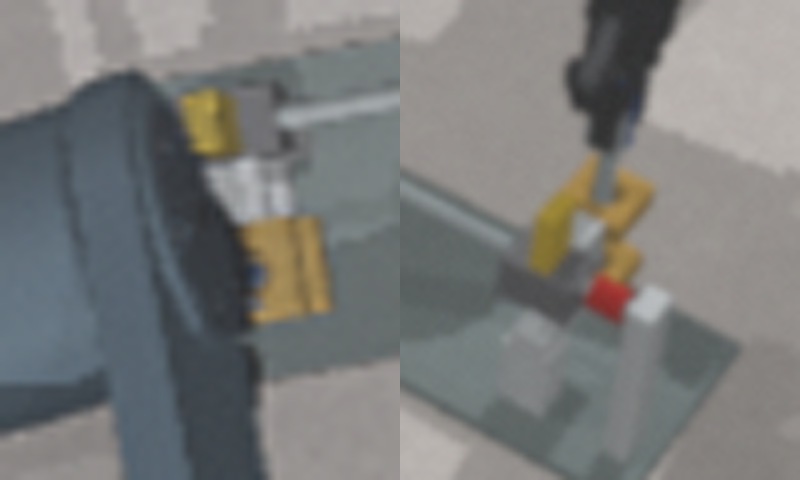

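The end picture shows the shaft through the upper collar (crop px 605,190) with the knob clear above it. The carriage is still at the red stop and the forces are small, so I'm handing in.

```bash
python3 -c "
from bench import ctrl
print(ctrl.hand_in())"
```

```text
the job is handed in; nothing more can be done
None
```

I handed the job in at about 20 s, with no verdict returned: the carriage is home against the red stop, and the guide rod is through both collars, still in the gripper, with its tip an estimated 33 mm above the table (from gripper height; not visible in the pictures).

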